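# Stand a valve body in its nest and latch the sprung plunger over its foot

## Task

The blue valve body lies on its back: stand it upright on the floor of the assembly nest's pocket, with its foot towards the plunger. Then push the red ball handle towards the part against its spring and swing it right over into its holding notch, so that the plunger stays out over the foot when you let go. Leave the jar, bottle, loupe and torque driver where they are.

Things in the scene. Friction and masses are not known exactly. Their poses are not given: they have to be found in the camera images.
- valve_body: Loose blue L-shaped metal block, 0.26 kg. Own frame as it stands: z up, origin mid-underside of the upright block, which is 44 (x) x 40 (y) x 74 (z) mm; foot: a ledge on its -x side, x -22 to -40, 40 wide, 19 high. Starts on its back (+x face down, -x and foot up, origin 22 above the bench), head (+z) roughly to the robot's right. Grip it across its 40 mm width
- valve_foot (a point): middle of the foot's outer end face, (-40, 0, 9.5) mm in the frame of valve_body
- valve_top (a point): middle of the top face with its round port, (0, 0, 74) mm in the frame of valve_body. The bright rectangle is the underside; centre of mass at (-3, 0, 34)
- nest: Fixture fixed on the bench: bright plate 192 x 116 x 12 mm (x -140..52, y -58..58) with a three-sided pocket and a grey plunger barrel. Origin on the bench below the pocket's middle, z up, +x from plunger to pocket (roughly to the robot's right), -y roughly to the robot. Barrel: x -128..-52, 54 wide, axis z 42, top z 69
- nest_seat (a point): middle of the pocket floor, (0, 0, 12) mm in the nest frame, same axes: valve_body's origin belongs here with its axes along the nest's (foot to -x). Cheeks: inner faces y +-23, 11 thick, x -18..34, top z 34 above the bench, bevelled from y +-23 at z 25 to +-28 at the top; a like stop has its face at x +24; open towards the plunger
- handle_ball (a point): centre of the red ball, 26 mm across, on an 8 mm stem out of the barrel, 74 mm from the barrel's axis. In the nest frame, plunger at p and handle at angle a, it is at (-94 + p, -74 sin a, 42 + 74 cos a) mm; upright at the start. It leaves no room for a hand that leans over the foot side of a part in the pocket
- plunger (a joint): m the plunger is pushed out along nest +x: 0 (spring-returned) to 0.030 (end stop); spring 4.5 N at 0, 10 N at 0.030. Nose 18 mm round, tip at nest x -51 mm + p, passing 2 mm above the foot. The stem runs in a J slot: it can swing over only beyond 0.026; at the end of the swing the slot steps back into the notch, which holds it at about 0.022; else the spring takes it back
- plunger_handle (a joint): rad, stem about the barrel's axis: 0 upright, growing as the ball swings to nest -y (roughly to the robot), end of slot 0.838; light friction. Let go beyond about 0.65 it drops back into the notch and cannot swing back; let go short of 0.35 the slot's sloping edge throws it back upright, and between these it may hang on the edge, unlatched
- nut_jar: white screw-lid jar, 44 mm across, 61 mm tall, origin under its middle
- threadlock_bottle: red bottle with blue cap, 29 mm across, 96 mm tall, origin under its middle
- loupe: black eye loupe, 37 mm across, 38 mm tall, origin under its middle
- torque_driver: red-handled screwdriver, 190 mm long, 33 thick, lying, origin under its middle

How it is judged:
By the outcome, as a careful person would: the job done as asked, in the order asked, and still so for the second after the job is handed in, with the robot touching nothing.
It also fails if it takes over 72 s, if anything falls off the work surface, if the arm or the gripper's body presses on something with over 40 N, if the wrist force passes 120 N, or if a joint passes its speed limit or range.

## Robot

A 6-joint arm with a two-finger parallel gripper is mounted at the origin on a cart in front of the work surface, level with it; the furniture and walls round the work are solid. World frame = base frame: x ahead of the robot, y to its left, z up, the work surface at z = 0. Lengths are in mm, angles in degrees, forces in N, time in s.
With the tool pointing down it reaches from about 200 to 875 mm from the base axis. Payload 3.4 kg.
Tool frame: the origin (TCP) lies at the very end of the fingers, on their centre line; the grasp point (between the pads) lies 19 mm behind it; x points along the fingers, y is the direction in which the jaws open and shut, and the axes are right-handed (so a half turn about x gives the same grasp; the last joint's range is limited). The gripper opens to 94 mm and grips with 3 to 60 N. Pads are 16 mm wide; open, the fingers measure 119 mm over their backs; the gripper's body (75 mm by 177 mm) begins 78 mm behind the grasp point.
Start: joints at [62.968, 15.808, 86.224, -0, 77.962, -6.933], TCP at [197.617, 540.012, 205.493] pointing down, gripper open.
Joint ranges: [-165.64, 165.64], [-43.16, 119.46], [12.63, 154.43], [-67.54, 247.53], [6.08, 155.33], [-154.97, 154.97]. Speed limits (degrees/s): [147.25, 147.25, 180, 180, 180, 180].

## Interface

Orientations are given as [roll, pitch, yaw] about the fixed x, y, z axes, in that order (R = Rz(yaw) Ry(pitch) Rx(roll)).
In Python, from bench import robot gives the robot as it stands.
- The arm moves only by the tool send_rows, never from a script. Its argument "plan" is a list that holds one entry, the list of rows, each a list of 5 numbers: the shift along the tool's x, y, z in mm, then the turn about the tool's x in degrees, then the opening, from 0 (shut) to 1 (fully open). In form: [[[tx, ty, tz, spin, jaw], ...]]. A call has 1 to 20 rows; each row is the pose to reach, as a shift and turn from the pose commanded when the call began, along the tool's axes at that moment; what a row does not reach only later rows make up. A row lasts 1/10 s, in which the tool goes at most 50 mm and 8.59 degrees, less where a joint would pass 70% of its speed; a pose out of reach is approached as far as the arm can. A call with a gripper value outside its range is refused whole. The fingers move at their own pace and stop on an object; "squeeze" is the grip in N (left out, the last holds). Time passes only in rows, so rows that repeat a pose let the fingers close. It gives the time, the measured TCP pose, the force and the opening at its end, in the units of the state.
- robot.get_state(): the state, without advancing time (a new reading comes with each control period).
- robot.read_camera(name): name is "scene" or "side" or "wrist"; returns the picture (400x640x3 uint8, blue, green, red); there is no depth.
- robot.camera_info(name): a dict with "fov_y" (degrees; the focal length in pixels is half the picture's height over the tangent of half this angle, whatever the lens; pixels are square), "cx", "cy" (the principal point, pixels), "k1" (the pictures are not rectified: a ray, as slopes to the right and down, at radius r is drawn at 1 + k1 r^2 times it, then the intrinsics apply), "origin" and "orientation" of the camera in the world. Camera axes: x right, y down, z forward; pixel columns grow to the right and rows downward; lengths in mm; the calibration is good to about 2 mm. A picture is of the moment at which its call begins: read the wrist's pose just before it. camera_info takes no time and is no camera call; for the wrist camera it gives the pose at the moment of the call.
- robot.sign_off(): hands the job in, once; it reports no verdict.
The state is a dict: "time": time; "qpos": joint angles; "joint_velocities": joint speeds; "joint_torque": joint torques, N m; "eef_pos": TCP position; "ee_rot": TCP orientation; "force": force on the tool from outside, world axes, zero at the start; "moment": the same for the moment, N m; "opening": opening from 0.0 (shut) to 1.0 (fully open).
Only numpy, scipy, OpenCV 4.12 (cv2) and the standard library are available. Lean on these libraries where they do the work, as an engineer would, in place of code of your own. Each camera call takes 0.05 s, during which the arm holds its last target. There are 200 camera calls.

## Working session

There is one attempt and no reset: what is moved stays moved. The work goes in short steps, Python scripts to look and compute and a tool call to move; the robot and the scene stay as the last step left them, time stands still between calls to the robot, and variables do not carry over. Pictures are saved under pics/ and viewed, about 8 in all and at most 12, crops included, and the job is handed in when it is done.

Besides the shell and the picture viewer there is one more tool, called after "Request:" by a JSON object that holds its "name" and its "arguments". send_rows: Moves the arm, as the interface text tells. Its arguments: {"type":"object","properties":{"plan":{"type":"array"},"squeeze":{"type":"number"}},"required":["plan"]}

```bash
mkdir -p pics; ls; python3 - <<'E'
from bench import robot
import cv2
s=robot.get_state();print(s)
for n in("scene","side","wrist"):
    print(n,robot.camera_info(n)); cv2.imwrite(f"pics/{n}0.png",robot.read_camera(n))
E
```

```text
pics
{'time': 0.0, 'qpos': array([ 6.29676789e+01,  1.58473898e+01,  8.62931387e+01,  3.76795385e-04,
        7.79605350e+01, -6.93030360e+00]), 'joint_velocities': array([ 0.07369764, -0.02105207, -0.08641106, -0.07219706,  0.03767862,
        0.02629738]), 'joint_torque': array([ 8.61313783e-04, -4.04578722e+01, -2.37228191e+01,  7.03123002e-02,
        3.42263142e-02, -1.26090945e-04]), 'eef_pos': array([197.3528596 , 539.49037094, 204.62151697]), 'ee_rot': array([ -97.13914127,   89.89893584, -117.24123772]), 'force': array([ 0.56781151, -0.37578572, -0.19664742]), 'moment': array([-0.063357  , -0.04421612, -0.02816892]), 'opening': 0.9982402695139135}
scene {'fov_y': 45.57787200707461, 'cx': 325.7402313163637, 'cy': 201.99713397571918, 'k1': 0.030050275283741622, 'origin': array([ -39.69738359, -506.87938977,  712.67495483]), 'orientation': array([-126.6940584 ,   -0.26518563,  -49.66273846])}
side {'fov_y': 57.44636446502978, 'cx': 318.6974340865287, 'cy': 201.26732279116652, 'k1': -0.08332596661318546, 'origin': array([259.08375929, 527.33415697, 672.52598561]), 'orientation': array([-131.80664557,   -0.3559637 , -146.86422119])}
wrist {'fov_y': 71.09937965414557, 'cx': 323.04313435198804, 'cy': 199.11530337545724, 'k1': -0.046028365248041374, 'origin': array([131.85470736, 563.3819877 , 383.66172668]), 'orientation': array([1.66159402e+02, 1.13080853e-01, 6.98388156e+01])}
```

View pics/scene0.png

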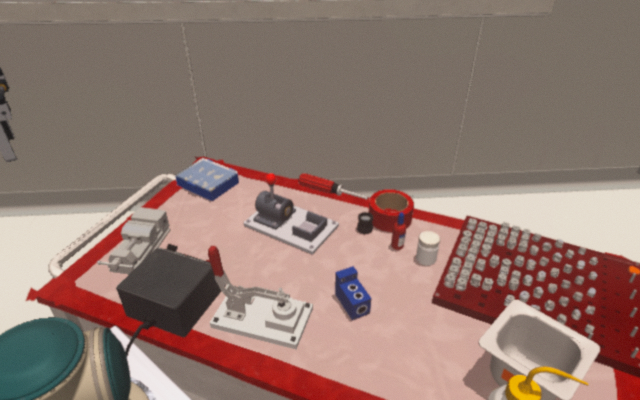

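View pics/side0.png

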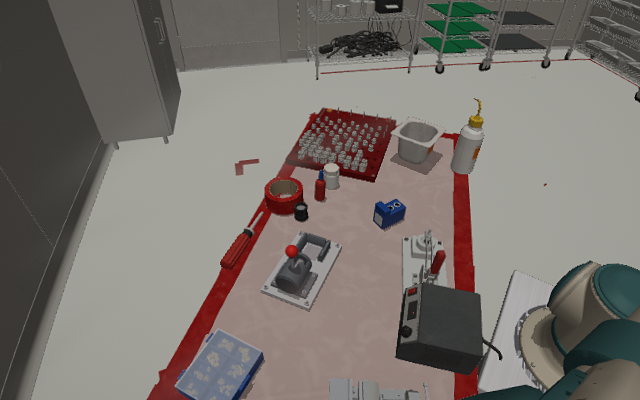

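The scene view shows the nest at about (290,222) and the valve body at (352,293), with the underside and head ends still to be told apart. The side view shows the nest at (302,268) and the valve at (389,212). I'll enlarge both.

```bash
python3 - <<'E'
import cv2,numpy as np
a=cv2.imread("pics/scene0.png")[165:325,238:388]; b=cv2.imread("pics/side0.png")[185:315,255:415]
f=lambda i,k:cv2.resize(i,None,fx=k,fy=k,interpolation=cv2.INTER_CUBIC)
cv2.imwrite("pics/c1.png",f(a,3.7)[:, :]);cv2.imwrite("pics/c2.png",f(b,4.5))
print(f(a,3.7).shape,f(b,4.5).shape)
E
```

```text
(592, 555, 3) (585, 720, 3)
```

View pics/c1.png

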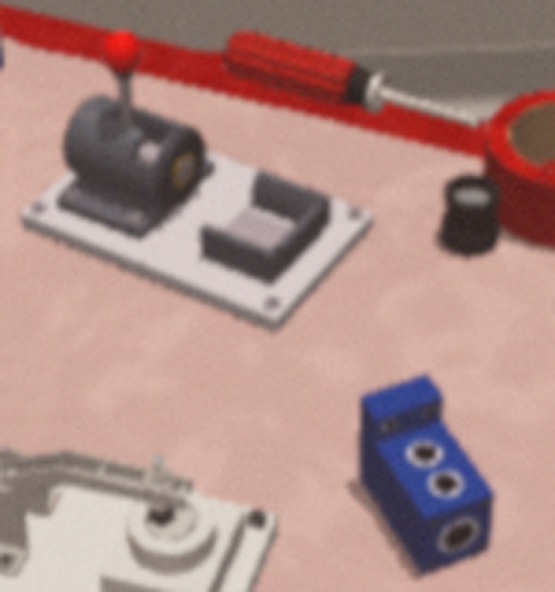

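View pics/c2.png

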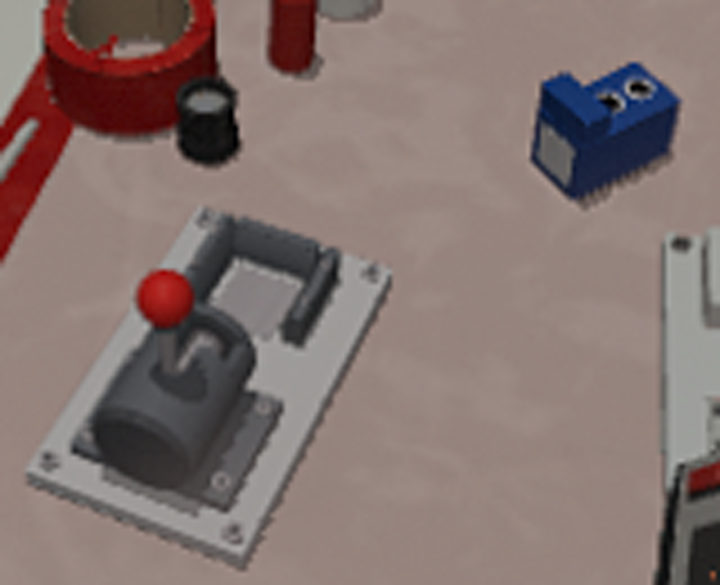

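The crops show the plate corners, the ball at (121,52) and (165,298), and the valve corners clearly. The valve's foot is up and its bright underside faces +y. I'll fit both poses.

```bash
cat > h.py <<'E'
import numpy as np,cv2
from scipy.optimize import least_squares
from scipy.spatial.transform import Rotation as R
from bench import robot
def proj(ci,P):
    C=R.from_euler('xyz',ci['orientation'],degrees=True).as_matrix()
    p=(np.atleast_2d(P)-ci['origin'])@C; s=p[:,:2]/p[:,2:]
    s=s*(1+ci['k1']*(s**2).sum(1,keepdims=True))
    return s*200/np.tan(np.radians(ci['fov_y']/2))+[ci['cx'],ci['cy']]
def fit(obs,model,x0):
    # obs: list of (caminfo, local pts, pixels)
    f=lambda v:np.concatenate([(proj(c,model(v,np.array(l,float)))-np.array(q)).ravel() for c,l,q in obs])
    r=least_squares(f,x0,loss='soft_l1'); return r.x,f(r.x).reshape(-1,2)
def nest(v,l):
    return R.from_euler('z',v[2],degrees=True).apply(l)+[v[0],v[1],0]
def lying(v,l): # v: origin x,y, yaw of head dir u
    B=np.array([[0,0,-1],[0,1,0],[1,0,0]],float) # rows: images of local x,y,z with u=+X
    return R.from_euler('z',v[2],degrees=True).apply(l@B)+[v[0],v[1],22]
E
python3 - <<'E'
from h import *
sc,si=robot.camera_info('scene'),robot.camera_info('side')
a=lambda L:[((x+.5)/3.7-.5+238,(y+.5)/3.7-.5+165) for x,y in L]
b=lambda L:[((x+.5)/4.5-.5+255,(y+.5)/4.5-.5+185) for x,y in L]
n=[(sc,[(-140,-58,12),(52,-58,12),(52,58,12),(-94,0,116)],a([(22,213),(277,318),(373,215),(121,52)])),
 (si,[(-140,-58,12),(52,-58,12),(52,58,12),(-140,58,12),(-94,0,116)],b([(242,554),(391,270),(203,207),(28,474),(165,298)]))]
v,r=fit(n,nest,[450,150,-90]);print(v.round(2),r.round(1).tolist())
m=[(sc,[(-22,-20,74),(-22,20,74),(22,-20,74),(22,20,74),(-40,-20,0),(-40,20,0),(-40,20,19),(-40,-20,19)],a([(413,518),(492,493),(418,575),(490,548),(362,400),(428,376),(440,399),(370,424)])),
 (si,[(-40,20,0),(-40,20,19),(-40,-20,19),(-40,-20,0),(22,-20,0),(22,20,0),(-22,20,74),(-22,-20,74),(22,-20,74)],b([(543,82),(568,72),(612,115),(583,130),(575,200),(533,155),(638,62),(678,100),(668,160)]))]
w,r=fit(m,lying,[400,-50,-90]);print(w.round(2),r.round(1).tolist())
s=robot.get_state();T=R.from_euler('xyz',s['ee_rot'],degrees=True).as_matrix();print(T.round(3),s['eef_pos'])
g=lying(w,np.array([[0,0,62.]]))[0];print('grip',g)
E
```

```text
[574.6   66.57 -80.71] [[-0.6, -0.4], [0.3, 0.3], [0.9, -0.7], [0.7, -0.1], [0.6, 1.3], [1.2, 0.1], [-0.5, -0.2], [-0.9, -0.5], [0.3, 0.7]]
[ 488.88 -108.63 -115.8 ] [[2.3, -0.1], [0.4, -0.0], [0.1, 0.3], [-0.5, 0.9], [-0.7, -1.9], [0.2, -1.3], [1.4, -1.1], [1.3, -1.8], [-0.2, 0.7], [0.3, 0.3], [0.6, 0.1], [1.0, -0.5], [-0.4, 1.6], [-0.5, 2.0], [0.4, 0.5], [1.6, 1.0], [1.1, -0.1]]
[[-0.001  0.344  0.939]
 [-0.001  0.939 -0.344]
 [-1.    -0.001 -0.   ]] [197.41974273 539.61149132 204.82048684]
grip [ 461.90133763 -164.45226178   22.        ]
```

Request:
{"name": "send_rows", "arguments": {"plan": [[[0,-15,13,2.5,1],[0,-48,41,8,1],[0,-80,69,13.5,1],[0,-114,98,19,1],[0,-148,127,25,1],[0,-182,156,30.5,1],[0,-216,186,36,1],[0,-250,215,42,1],[0,-284,244,47.5,1],[0,-318,273,53,1],[0,-352,303,59,1],[0,-386,332,65,1],[0,-420,361,70.5,1],[0,-454,390,76,1],[0,-488,419,82,1],[0,-522,449,87.5,1],[0,-552,474,92.5,1],[0,-566,486.5,95,1],[0,-570.6,490.5,95.7,1],[0,-570.6,490.5,95.7,1]]]}}

```text
time: 2.15
eef_pos: [461.8, -163.9, 205.1]
ee_rot: [-118.3, 89.9, 125.9]
force: [1.0, -0.5, -1.0]
opening: 1.0
```

```bash
python3 - <<'E'
from h import *
s=robot.get_state();ci=robot.camera_info('wrist');im=robot.read_camera('wrist')
T=R.from_euler('xyz',s['ee_rot'],degrees=True).as_matrix();print(s['time'],s['eef_pos'],T.round(3).tolist(),s['qpos'].round(1),s['force'].round(1))
w=[488.88,-108.63,-115.8]
L=np.array([(x,y,z) for x,z in((-22,74),(-40,0),(-40,19),(22,74),(22,0)) for y in(-20,20)],float)
for q in proj(ci,lying(w,L)): cv2.drawMarker(im,tuple(int(round(t)) for t in q),(0,255,0),0,8,1)
cv2.imwrite('pics/w1.png',im)
E
```

```text
2.15 [ 461.8432846  -163.89024002  205.07694761] [[-0.001, 0.9, -0.435], [0.001, -0.435, -0.9], [-1.0, -0.002, -0.001]] [-27.7   8.5  96.    0.   75.6  -1.9] [ 1.  -0.5 -1. ]
```

View pics/w1.png

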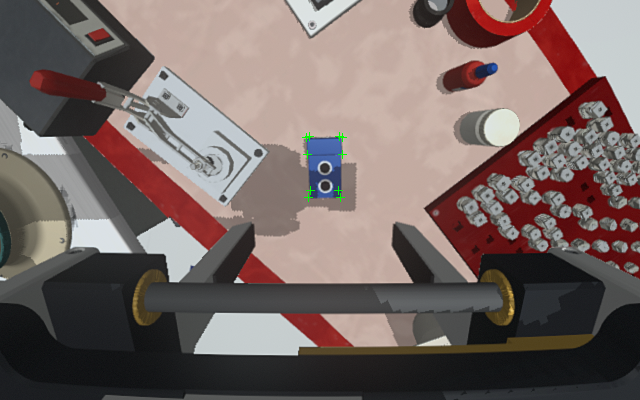

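The markers sit on the valve within 1–2 px, with the head towards tool +z. I'll descend and grip lightly near the head.

Request:
{"name": "send_rows", "arguments": {"plan": [[[20,0,0,0,1],[55,0,0,0,1],[90,0,0,0,0.9],[125,0,0,0,0.8],[155,0,0,0,0.7],[178,0,0,0,0.65],[192,0,0,0,0.65],[199,0,0,0,0.65],[201,0,0,0,0.65],[201,0,0,0,0.5],[201,0,0,0,0.3],[201,0,0,0,0.3],[201,0,0,0,0.3],[201,0,0,0,0.3],[201,0,0,0,0.3]]], "squeeze": 8}}

```text
time: 3.7
eef_pos: [462.9, -164.7, 5.3]
ee_rot: [96.9, 89.9, -18.9]
force: [0.7, 0.9, 5.7]
opening: 0.424
```

Request:
{"name": "send_rows", "arguments": {"plan": [[[-5,0,-2,0,0.3],[-10.4,0,-5.1,0,0.3],[-15,0,-8.3,0,0.3],[-19.8,0,-12,0,0.3],[-24,0,-16,0,0.3],[-27.8,0,-20.3,0,0.3],[-31.2,0,-25,0,0.3],[-34.3,0,-30,0,0.3],[-36.8,0,-35,0,0.3],[-39,0,-40.6,0,0.3],[-40.6,0,-46,0,0.3],[-41.7,0,-51.8,0,0.3],[-42.3,0,-57.5,0,0.3],[-42.5,0,-63.4,0,0.3],[-42.1,0,-69,0,0.3],[-41.2,0,-75,0,0.3],[-40,0,-80.5,0,0.3],[-39,0,-86,0,0.3],[-39,0,-86,0,0.3]]], "squeeze": 5}}

```text
time: 5.6
eef_pos: [499.7, -86.3, 43.2]
ee_rot: [-122.2, 90.0, 122.1]
force: [0.4, -0.4, -2.9]
opening: 0.423
```

```bash
python3 - <<'E'
from h import *
s=robot.get_state();print(s['time'],s['eef_pos'],s['force'],s['opening'])
a=robot.read_camera('scene');b=robot.read_camera('side')
c=proj(robot.camera_info('scene'),s['eef_pos'])[0].astype(int);d=proj(robot.camera_info('side'),s['eef_pos'])[0].astype(int);print(c,d)
f=lambda i,p:cv2.resize(i[p[1]-50:p[1]+50,p[0]-50:p[0]+50],(400,400),interpolation=cv2.INTER_CUBIC)
cv2.imwrite('pics/t1.png',np.hstack([f(a,c),f(b,d)]))
E
```

```text
5.6 [499.73582743 -86.28563952  43.21502162] [ 0.37219377 -0.36432337 -2.94787464] 0.42315111101560393
[338 266] [371 217]
```

View pics/t1.png

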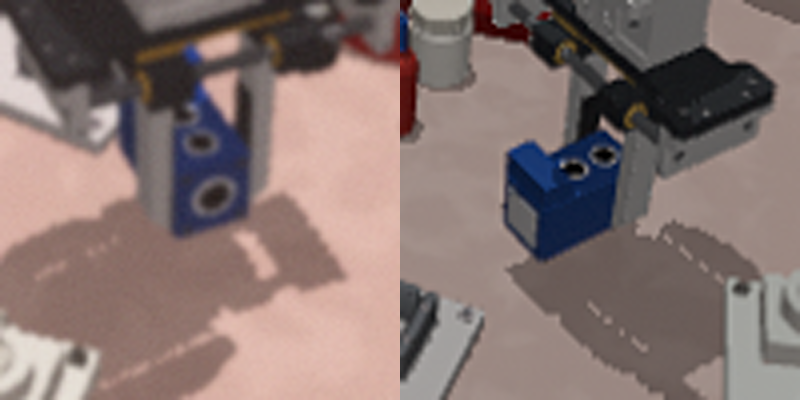

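The part lifted without turning in the pads (foot still on top, head port facing +u), so pad friction is too high at 5 N. I'll lower it to just above the bench, cut the squeeze to 3 N and lift again.

Request:
{"name": "send_rows", "arguments": {"plan": [[[10,0,0,0,0.3],[20,0,0,0,0.3],[25,0,0,0,0.3],[25,0,0,0,0.3],[25,0,0,0,0.3],[25,0,0,0,0.3],[25,0,0,0,0.3],[20,0,0,0,0.3],[12,0,0,0,0.3],[4,0,0,0,0.3],[-2,0,0,0,0.3],[-6,0,0,0,0.3],[-6,0,0,0,0.3],[-6,0,0,0,0.3]]], "squeeze": 3}}

```text
time: 7.1
eef_pos: [499.5, -86.9, 49.6]
ee_rot: [121.6, 90.0, 5.8]
force: [-0.3, -0.2, -2.8]
opening: 0.425
```

```bash
cat > look.py <<'E'
from h import *
import sys
s=robot.get_state();print(s['time'],s['eef_pos'].round(1),s['force'].round(1),s['opening'])
a=robot.read_camera('scene');b=robot.read_camera('side')
c=proj(robot.camera_info('scene'),s['eef_pos'])[0].astype(int);d=proj(robot.camera_info('side'),s['eef_pos'])[0].astype(int);print(c,d)
k=int(sys.argv[2]) if len(sys.argv)>2 else 50
f=lambda i,p:cv2.resize(i[p[1]-k:p[1]+k,p[0]-k:p[0]+k],(400,400),interpolation=cv2.INTER_CUBIC)
cv2.imwrite(sys.argv[1],np.hstack([f(a,c),f(b,d)]))
E
python3 look.py pics/t2.png
```

```text
7.1 [499.5 -86.9  49.6] [-0.3 -0.2 -2.8] 0.42453409339228476
[338 264] [371 215]
```

View pics/t2.png

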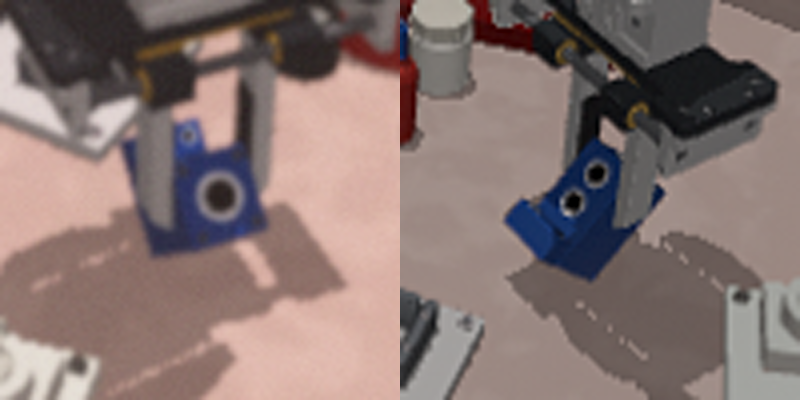

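The part has turned by roughly 40°, with its tail down and hanging free. I'll shake it a little, then drag the tail edge along the bench while moving back towards -u.

Request:
{"name": "send_rows", "arguments": {"plan": [[[0,0,20,0,0.3],[-4,0,45,0,0.3],[-6,0,62,0,0.3],[-6,0,70,0,0.3],[4,0,70,0,0.3],[-8,0,70,0,0.3],[4,0,70,0,0.3],[-8,0,70,0,0.3],[4,0,70,0,0.3],[-8,0,70,0,0.3],[4,0,70,0,0.3],[-8,0,70,0,0.3],[-6,0,70,0,0.3],[-6,0,70,0,0.3]]]}}

```text
time: 8.6
eef_pos: [469.1, -149.3, 54.6]
ee_rot: [-116.2, 89.9, 128.0]
force: [-0.4, 0.5, -3.2]
opening: 0.425
```

```bash
python3 look.py pics/t3.png
```

```text
8.6 [ 469.1 -149.3   54.6] [-0.4  0.5 -3.2] 0.4254429157397651
[354 286] [393 204]
```

View pics/t3.png

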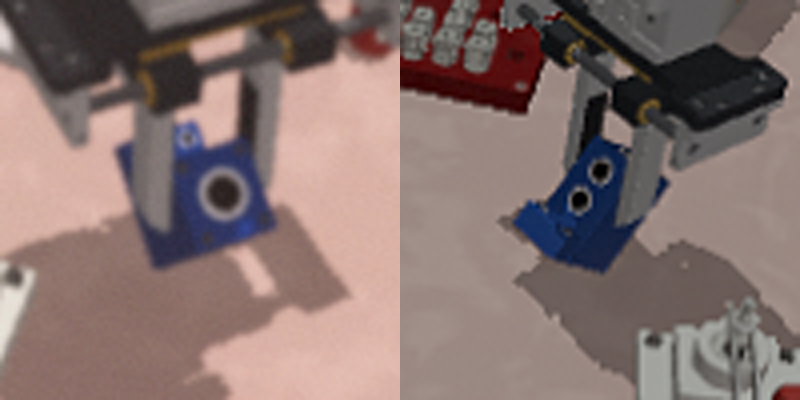

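```bash
cat >> h.py <<'E'
def tilt(v,l,yaw=-115.8): # v: grip point local gx,gz, tilt t ; G world grip set globally
    t=np.radians(v[2]); dx=l[:,0]-v[0]; dz=l[:,2]-v[1]
    u=dz*np.cos(t)+dx*np.sin(t); h=dz*np.sin(t)-dx*np.cos(t)
    return tilt.G+R.from_euler('z',yaw,degrees=True).apply(np.c_[u,l[:,1],h])
E
python3 - <<'E'
from h import *
tilt.G=np.array([469.1,-149.3,73.6])
q=lambda L,c,o:[((x+.5-o)/4-.5+c[0]-50,(y+.5)/4-.5+c[1]-50) for x,y in L]
sc,si=robot.camera_info('scene'),robot.camera_info('side')
obs=[(sc,[(0,0,74),(22,-20,74),(22,20,74),(-22,-20,74)],q([(223,192),(158,268),(275,228),(115,148)],(354,286),0)),
(si,[(22,-20,0),(22,-20,74)],q([(602,270),(668,180)],(393,204),400))]
v,r=fit(obs,tilt,[0,62,50]);print(v,r.round(1).tolist())
L=np.array([(22,0,0),(-40,0,0),(22,0,74)],float);print((tilt(v,L)-tilt.G).round(1))
print(proj(si,tilt(v,np.array([(0,0,27),(0,0,50),(-22,0,27.)]))))
E
```

```text
[-9.82635478 59.31870419 53.11332639] [[-0.2, -0.4], [10.2, -4.3], [0.8, -1.0], [12.9, 2.1], [-0.0, 2.5], [0.4, 2.0]]
[[  4.4   9.1 -66.5]
 [ 26.   53.8 -29.3]
 [-14.9 -30.9  -7.4]]
[[389.59237469 209.40464622]
 [394.82436096 202.16946473]
 [384.84071554 208.00265875]]
```

Request:
{"name": "send_rows", "arguments": {"plan": [[[4,0,0,0,0.3],[6,0,-2,0,0.3],[7,0,-5,0,0.3],[8,0,-8,0,0.3],[8,0,-11,0,0.3],[8,0,-14,0,0.3]]]}}

```text
time: 9.3
eef_pos: [475.4, -137.1, 47.5]
ee_rot: [137.5, 90.0, 21.7]
force: [-0.2, -0.2, -2.3]
opening: 0.424
```

Request:
{"name": "send_rows", "arguments": {"plan": [[[1.5,0,-2,0,0.3],[3,0,-4,0,0.3],[4,0,-8,0,0.3],[4,0,-12,0,0.3]]]}}

```text
time: 9.7
eef_pos: [480.8, -126.5, 43.7]
ee_rot: [90.6, 90.0, -25.2]
force: [-0.3, -0.5, 0.5]
opening: 0.425
```

Request:
{"name": "send_rows", "arguments": {"plan": [[[0,0,-4,0,0.3],[0,0,-8,0,0.3],[0,0,-12,0,0.3],[0,0,-16,0,0.3],[0,0,-20,0,0.3],[0,0,-24,0,0.3]]]}}

```text
time: 10.3
eef_pos: [490.9, -104.4, 43.2]
ee_rot: [-118.4, 90.0, 125.8]
force: [0.5, -0.8, -2.8]
opening: 0.422
```

```bash
python3 look.py pics/t4.png
```

```text
10.3 [ 490.9 -104.4   43.2] [ 0.5 -0.8 -2.8] 0.4216869388242174
[342 273] [377 214]
```

View pics/t4.png

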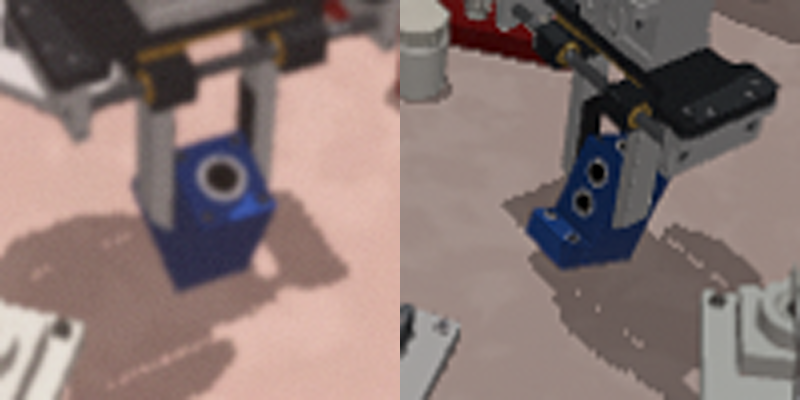

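The part is now about 70–75° up, with the foot to -u and the head port nearly on top. I'll press down while drawing back.

Request:
{"name": "send_rows", "arguments": {"plan": [[[1,0,-3,0,0.3],[2,0,-6,0,0.3],[3,0,-9,0,0.3],[4,0,-12,0,0.3],[4,0,-14,0,0.3],[4,0,-14,0,0.3]]]}}

```text
time: 11.0
eef_pos: [497.1, -92.1, 39.3]
ee_rot: [173.3, 90.0, 57.5]
force: [-0.1, -0.2, -1.9]
opening: 0.429
```

Request:
{"name": "send_rows", "arguments": {"plan": [[[1,0,0,0,0.3],[2,0,0,0,0.3],[3,0,-2,0,0.3],[4,0,-4,0,0.3],[5,0,-4,0,0.3],[5,0,-4,0,0.3]]]}}

```text
time: 11.6
eef_pos: [499.0, -88.4, 34.4]
ee_rot: [169.0, 90.0, 53.2]
force: [0.6, 3.3, 2.7]
opening: 0.418
```

Request:
{"name": "send_rows", "arguments": {"plan": [[[1,0,0,0,0.3],[1.5,0,0,0,0.3],[1.5,0,0,0,0.46],[1.5,0,0,0,0.5],[1.5,0,0,0,0.55],[1.5,0,0,0,0.6],[1.5,0,0,0,0.6],[1.5,0,0,0,0.6]]]}}

```text
time: 12.4
eef_pos: [498.7, -88.9, 32.9]
ee_rot: [79.2, 90.0, -36.6]
force: [-0.4, 0.5, -0.2]
opening: 0.598
```

```bash
python3 look.py pics/t5.png
```

```text
12.4 [498.7 -88.9  32.9] [-0.4  0.5 -0.2] 0.5980188977252363
[339 271] [371 219]
```

View pics/t5.png

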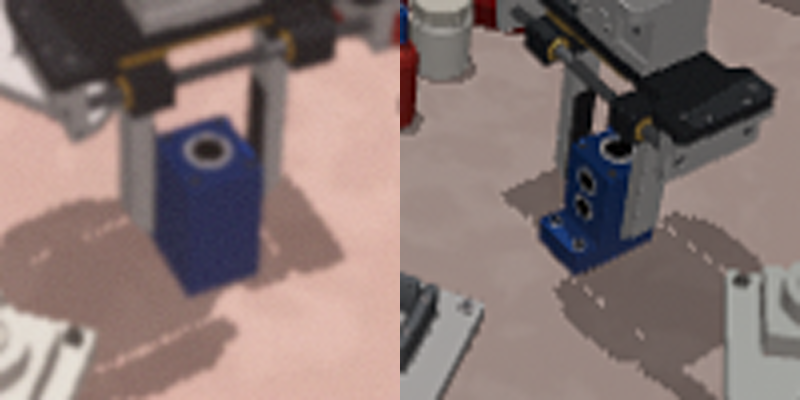

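The part stands upright: port on top, foot to the upper left. I'll fit its standing pose.

```bash
python3 - <<'E'
from h import *
q=lambda L,c,o:[((x+.5-o)/4-.5+c[0]-50,(y+.5)/4-.5+c[1]-50) for x,y in L]
sc,si=robot.camera_info('scene'),robot.camera_info('side')
obs=[(sc,[(0,0,74),(22,-20,0),(22,20,0),(22,20,74),(-22,20,74)],q([(208,150),(190,295),(258,268),(261,165),(224,118)],(339,271),0)),
(si,[(22,-20,0),(-40,-20,0),(-40,-20,19),(-40,20,19),(-22,20,74)],q([(652,238),(575,273),(575,250),(540,222),(577,135)],(371,219),400))]
v,r=fit(obs,nest,[495,-90,-115]);print(v.round(2),r.round(1).tolist())
s=robot.get_state();T=R.from_euler('xyz',s['ee_rot'],degrees=True).as_matrix()
print(T.round(3).tolist(),(np.r_[v[:2],0]-s['eef_pos'])@T, s['qpos'])
E
```

```text
[ 496.23  -94.23 -115.79] [[0.3, -0.2], [-0.5, 0.8], [0.6, 1.5], [1.4, 0.5], [0.6, -2.0], [0.1, 1.5], [-0.2, 2.1], [0.5, 2.6], [-0.2, -0.4], [-1.7, 2.8]]
[[0.0, 0.9, -0.435], [0.0, -0.435, -0.9], [-1.0, 0.0, -0.0]] [32.94585193  0.10578825  5.98114111] [-1.79721314e+01  1.93024332e+01  1.08886629e+02  3.00255211e-03
  5.18077185e+01  7.82520601e+00]
```

Request:
{"name": "send_rows", "arguments": {"plan": [[[-2,0,3,0,0.6],[-2,0,5.5,0,0.6],[-2,0,5.5,0,0.45],[-2,0,5.5,0,0.3],[-2,0,5.5,0,0.3],[-2,0,5.5,0,0.3],[-2,0,5.5,0,0.3],[-2,0,5.5,0,0.3],[-8,0,5.5,0,0.3],[-20,0,5.5,0,0.3],[-35,0,5.5,0,0.3],[-50,0,5.5,0,0.3],[-60,0,5.5,0,0.3],[-64,0,5.5,0,0.3]]], "squeeze": 30}}

```text
time: 13.9
eef_pos: [497.0, -93.9, 98.5]
ee_rot: [100.3, 89.9, -15.5]
force: [0.4, 0.4, -3.4]
opening: 0.423
```

Request:
{"name": "send_rows", "arguments": {"plan": [[[0,2,-5,-2,0.3],[0,6,-15,-5,0.3],[0,11,-29,-9,0.3],[0,16,-43,-14,0.3],[0,22,-58,-19,0.3],[0,27,-72,-23,0.3],[0,32,-86,-27,0.3],[0,37,-100,-31,0.3],[0,42,-111,-34,0.3],[0,43.8,-117,-35.1,0.3],[0,43.8,-117,-35.1,0.3],[0,43.8,-117,-35.1,0.3]]]}}

```text
time: 15.1
eef_pos: [586.0, -7.5, 96.4]
ee_rot: [-98.3, 89.9, -179.0]
force: [0.3, 0.2, -2.0]
opening: 0.426
```

```bash
python3 - <<'E'
from h import *
s=robot.get_state();ci=robot.camera_info('wrist');im=robot.read_camera('wrist');a=robot.read_camera('scene');b=robot.read_camera('side')
T=R.from_euler('xyz',s['ee_rot'],degrees=True).as_matrix();print(s['time'],s['eef_pos'],T.round(3).tolist(),s['qpos'].round(1),s['force'].round(1),s['opening'])
L=np.array([(x,y,12) for x in(-140,52) for y in(-58,58)]+[(x,y,34) for x in(-18,34) for y in(-28,28)]+[(-94,0,116),(24,-23,12),(24,23,12)],float)
p=proj(ci,nest([574.6,66.57,-80.71],L));print(p.round(0).tolist())
for q in p: cv2.drawMarker(im,tuple(int(round(t)) for t in q),(0,255,0),0,6,1)
c=np.array(im[0:300,150:490]);
cv2.imwrite('pics/w2full.png',im);cv2.imwrite('pics/s2.png',a);cv2.imwrite('pics/d2.png',b)
w=cv2.resize(im[0:320],(560,280))if 0 else im[0:330,120:520]
d=cv2.resize(b[170:280,290:400],(400,400),interpolation=cv2.INTER_CUBIC)
o=np.zeros((400,800,3),np.uint8);o[:330,:400]=w;o[:,400:]=d;cv2.imwrite('pics/p2.png',o)
print(proj(robot.camera_info('side'),s['eef_pos']))
E
```

```text
15.1 [585.96931434  -7.47218673  96.40851782] [[-0.002, 0.987, 0.162], [-0.0, 0.162, -0.987], [-1.0, -0.002, -0.0]] [ -7.5  21.3  94.3  -0.   64.5 -16.8] [ 0.3  0.2 -2. ] 0.4257053798602637
[[255.0, -49.0], [395.0, -49.0], [264.0, 180.0], [386.0, 180.0], [291.0, 101.0], [359.0, 101.0], [293.0, 164.0], [357.0, 164.0], [326.0, -76.0], [300.0, 150.0], [350.0, 150.0]]
[[325.14289325 206.35513108]]
```

View pics/p2.png

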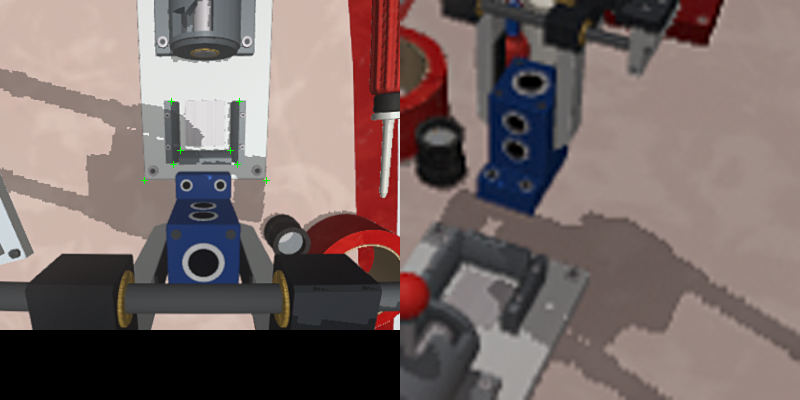

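```bash
python3 - <<'E'
from h import *
from scipy.ndimage import gaussian_filter1d as G
im=cv2.imread('pics/w2full.png').astype(float)
ci=robot.camera_info('wrist')
for r0,r1 in((62,76),(78,92),(112,128),(130,146)):
    g=im[r0:r1].mean((0))[:,0]; d=np.gradient(G(g,1)); k=[i for i in range(250,410) if abs(d[i])>6 and abs(d[i])>=max(abs(d[i-3:i+4]))]
    print(r0,[(i,int(d[i])) for i in k])
N=[574.6,66.57,-80.71]
for x in(-60,-40,-20,0,10):print(x,proj(ci,nest(N,np.array([(x,-58,12),(x,58,12),(x,-23,25),(x,23,25),(x,-23,12),(x,23,12),(x,-34,34),(x,34,34.]])if 0 else np.array([(x,-58,12),(x,58,12),(x,-23,12),(x,23,12),(x,-34,34),(x,34,34)],float))).round(1).tolist())
for c in range(270,380,14):
    g=im[145:200,c-2:c+3].mean((1,2));print(c,g.astype(int).tolist()) if c in(284,368-0) else 0
E
```

```text
File "<stdin>", line 9
    for x in(-60,-40,-20,0,10):print(x,proj(ci,nest(N,np.array([(x,-58,12),(x,58,12),(x,-23,25),(x,23,25),(x,-23,12),(x,23,12),(x,-34,34),(x,34,34.]])if 0 else np.array([(x,-58,12),(x,58,12),(x,-23,12),(x,23,12),(x,-34,34),(x,34,34)],float))).round(1).tolist())
                                                                                                                                                   ^
SyntaxError: closing parenthesis ']' does not match opening parenthesis '('
```

```bash
python3 - <<'E'
from h import *
from scipy.ndimage import gaussian_filter1d as G
im=cv2.imread('pics/w2full.png').astype(float)
ci=robot.camera_info('wrist')
def edges(g,lo,hi):
    d=np.gradient(G(g,1)); return [(i,int(d[i])) for i in range(lo,hi) if abs(d[i])>5 and abs(d[i])>=max(abs(d[i-3:i+4]))]
for r0,r1 in((62,76),(78,92),(112,128),(130,146)): print(r0,edges(im[r0:r1,:,0].mean(0),250,410))
N=[574.6,66.57,-80.71]
for x in(-60,-40,-20,0,15):print(x,proj(ci,nest(N,np.array([(x,-58,12),(x,58,12),(x,-23,12),(x,23,12),(x,-34,34),(x,34,34)],float))).round(1).tolist())
for c in(274,310,325,340,378): print('col',c,edges(im[:,c-2:c+3,0].mean(1),90,200))
print('stop face/top edges',proj(ci,nest(N,np.array([(24,0,12),(29,0,34),(35,0,34),(52,0,12),(52,-50,12),(52,50,12)],float))).round(1).tolist())
E
```

```text
62 [(260, 17), (389, -19)]
78 [(261, 17), (388, -18)]
112 [(262, 11), (284, -15), (290, -9), (299, 30), (309, 6), (349, -38), (359, 23), (365, 22), (387, -19)]
130 [(263, 14), (284, -19), (291, -8), (300, 26), (305, -5), (321, 21), (349, -40), (358, 21), (365, 23), (386, -20)]
-60 [[258.1, 53.1], [391.1, 52.9], [298.1, 52.7], [351.0, 52.6], [281.9, 45.4], [367.5, 45.2]]
-40 [[259.1, 77.2], [390.1, 77.0], [298.6, 76.9], [350.6, 76.8], [282.6, 72.0], [366.8, 71.9]]
-20 [[260.2, 100.8], [389.0, 100.6], [299.0, 100.5], [350.2, 100.4], [283.4, 97.8], [366.1, 97.7]]
0 [[261.2, 123.6], [388.0, 123.4], [299.4, 123.4], [349.8, 123.3], [284.1, 122.8], [365.3, 122.7]]
15 [[262.0, 140.2], [387.2, 140.1], [299.7, 140.1], [349.5, 140.0], [284.7, 141.0], [364.8, 140.9]]
col 274 [(105, -24), (168, -11), (173, 12)]
col 310 [(99, -6), (123, -15), (149, -45), (164, 20), (171, -24), (183, -10), (187, 10), (191, -8), (199, -9)]
col 325 [(99, -5), (135, -6), (149, -45), (158, 18), (164, 18), (171, -24), (198, -9)]
col 340 [(149, -47), (157, 17), (164, 19), (171, -24), (181, -32), (188, 35), (198, -10)]
col 378 [(156, -26), (168, -15), (173, 14), (178, -11)]
stop face/top edges [[324.6, 149.8], [324.7, 157.5], [324.7, 164.4], [324.6, 179.5], [272.3, 179.6], [376.9, 179.5]]
```

The nest fit agrees with the wrist view to under 1 px. I'll move over the pocket and descend.

Request:
{"name": "send_rows", "arguments": {"plan": [[[0,0,-8,0,0.3],[0,0,-20,0,0.3],[0,0,-34,0,0.3],[0,0,-48,0,0.3],[0,0,-60,0,0.3],[0,0,-70,0,0.3],[0,0,-75,0,0.3],[0,0,-76,0,0.3],[6,0,-76,0,0.3],[14,0,-76,0,0.3],[22,0,-76,0,0.3],[29,0,-76,0,0.3],[35,0,-76,0,0.3],[40,0,-76,0,0.3],[44,0,-76,0,0.3],[45,0,-76,0,0.3],[45,0,-76,0,0.3]]]}}

```text
time: 16.95
eef_pos: [574.5, 67.6, 51.9]
ee_rot: [146.7, 90.0, 66.0]
force: [0.2, -0.5, -2.8]
opening: 0.425
```

Request:
{"name": "send_rows", "arguments": {"plan": [[[1,0,0,0,0.3],[2,0,0,0,0.3],[3,0,0,0,0.3],[4,0,0,0,0.3],[4.5,0,0,0,0.3],[4.5,0,0,0,0.3]]]}}

```text
time: 17.55
eef_pos: [574.3, 67.6, 47.4]
ee_rot: [-147.9, 90.0, 131.4]
force: [-0.4, -0.1, -2.7]
opening: 0.426
```

Request:
{"name": "send_rows", "arguments": {"plan": [[[0.5,0,0,0,0.3],[1,0,0,0,0.3],[1.5,0,0,0,0.3],[1.5,0,0,0,0.3]]]}}

```text
time: 17.95
eef_pos: [574.5, 67.6, 47.0]
ee_rot: [84.3, 90.0, 3.6]
force: [-1.2, -0.0, 5.3]
opening: 0.424
```

Request:
{"name": "send_rows", "arguments": {"plan": [[[0,0,0,0,0.45],[0,0,0,0,0.5],[0,0,0,0,0.55],[0,0,0,0,0.65],[0,0,0,0,0.65],[-6,0,0,0,0.65],[-20,0,0,0,0.65],[-45,0,0,0,0.65],[-80,0,0,0,0.65],[-115,0,0,0,0.65],[-140,0,0,0,0.65],[-150,0,0,0,0.65],[-150,0,0,0,0.65]]]}}

```text
time: 19.25
eef_pos: [575.2, 67.6, 197.5]
ee_rot: [81.8, 89.8, 1.1]
force: [-1.0, -0.1, -0.2]
opening: 0.655
```

```bash
python3 - <<'E'
from h import *
s=robot.get_state();print(s['time'],s['eef_pos'],s['qpos'].round(1),s['force'].round(1))
L=np.array([(x,y,86) for x in(-22,22) for y in(-20,20)]+[(-40,-20,31),(-40,20,31)],float)
for n in('wrist','side','scene'):
    ci=robot.camera_info(n);im=robot.read_camera(n);cv2.imwrite(f'pics/{n}3.png',im)
    hsv=cv2.cvtColor(im,cv2.COLOR_BGR2HSV);m=cv2.inRange(hsv,(105,120,30),(130,255,255))
    p=proj(ci,nest([574.6,66.57,-80.71],L)); c=p.mean(0).astype(int)
    full=np.array([(x,y,z) for x,y,z in [(-22,-20,86),(-22,20,86),(22,-20,86),(22,20,86),(-40,-20,31),(-40,20,31),(-40,-20,12),(-40,20,12),(22,-20,12),(22,20,12),(22,-20,34),(22,20,34)]],float)
    for off in((0,0),):
        hull=cv2.convexHull(proj(ci,nest([574.6,66.57,-80.71],full)).astype(np.float32))
    mm=np.zeros_like(m);mm[max(c[1]-60,0):c[1]+60,max(c[0]-60,0):c[0]+60]=m[max(c[1]-60,0):c[1]+60,max(c[0]-60,0):c[0]+60]
    k,lab,st,ce=cv2.connectedComponentsWithStats(mm);j=1+np.argmax(st[1:,4]);print(n,'blob bbox',st[j],'pred bbox',cv2.boundingRect(hull))
    print(p.round(0).tolist())
E
```

```text
19.25 [575.21415953  67.57996352 197.48466143] [-0.2 16.3 86.6  0.  76.8 -9.5] [-1.  -0.1 -0.2]
wrist blob bbox [304 177  37  40 894] pred bbox (303, 153, 39, 65)
[[304.0, 177.0], [342.0, 177.0], [304.0, 217.0], [341.0, 217.0], [306.0, 155.0], [339.0, 155.0]]
side blob bbox [300 222  23  44 520] pred bbox (296, 221, 28, 47)
[[316.0, 240.0], [299.0, 235.0], [324.0, 227.0], [308.0, 222.0], [312.0, 262.0], [296.0, 257.0]]
scene blob bbox [295 199  23  13  93] pred bbox (287, 194, 33, 43)
[[293.0, 204.0], [303.0, 195.0], [310.0, 210.0], [320.0, 201.0], [287.0, 221.0], [297.0, 212.0]]
```

The part's top face in the wrist view matches the seated prediction to 1 px. Now I'll go over the ball, with the jaws turned along nest x.

Request:
{"name": "send_rows", "arguments": {"plan": [[[0,0,-8,8,0.6],[0,0,-17,16,0.6],[0,0,-26,24,0.6],[0,0,-35,32,0.6],[0,0,-44,40,0.6],[0,0,-53,48,0.6],[0,0,-62,56,0.6],[0,0,-71,64,0.6],[0,0,-80,72,0.6],[0,0,-88,80,0.6],[0,0,-93,88,0.6],[0,0,-93,90,0.6],[0,0,-93,90,0.6],[0,0,-93,90,0.6]]]}}

```text
time: 20.8
eef_pos: [558.7, 159.2, 194.6]
ee_rot: [-1.5, 89.9, -172.1]
force: [0.5, -0.0, 0.3]
opening: 0.601
```

```bash
python3 - <<'E'
from h import *
s=robot.get_state();T=R.from_euler('xyz',s['ee_rot'],degrees=True).as_matrix()
b=nest([574.6,66.57,-80.71],np.array([[-94.,0,116]]))[0]
print(s['time'],s['eef_pos'],s['qpos'].round(1),T.round(3).tolist(),'ball in tool',((b-s['eef_pos'])@T).round(1))
for n in('wrist','side','scene'):
    ci=robot.camera_info(n);im=robot.read_camera(n);p=proj(ci,b)[0]
    hsv=cv2.cvtColor(im,cv2.COLOR_BGR2HSV);m=cv2.inRange(hsv,(0,170,90),(6,255,255))|cv2.inRange(hsv,(174,170,90),(180,255,255))
    k,lab,st,ce=cv2.connectedComponentsWithStats(m);g=[(st[j].tolist(),ce[j].round(1).tolist()) for j in range(1,k) if st[j,4]>25 and np.hypot(*(ce[j]-p))<40];print(n,p.round(1),g)
E
```

```text
20.8 [558.71406201 159.17548102 194.63291122] [ 9.  16.8 86.4  0.  77.  89.7] [[-0.003, 0.162, -0.987], [-0.0, -0.987, -0.162], [-1.0, -0.0, 0.003]] ball in tool [78.6 -0.  -0.9]
wrist [322.9 203.1] [([310, 191, 25, 26, 500], [322.1, 203.7])]
side [291.6 251.5] [([286, 245, 12, 12, 110], [291.3, 250.7])]
scene [271.  178.6] []
```

Request:
{"name": "send_rows", "arguments": {"plan": [[[10,0,-0.5,0,0.6],[30,0,-0.5,0,0.6],[52,0,-0.5,0,0.6],[72,0,-0.5,0,0.6],[88,0,-0.5,0,0.6],[96,0,-0.5,0,0.6],[97.5,0,-0.5,0,0.6],[97.5,0,-0.5,0,0.4],[97.5,0,-0.5,0,0.2],[97.5,0,-0.5,0,0.2],[97.5,0,-0.5,0,0.2],[97.5,0,-0.5,0,0.2],[97.5,0,-0.5,0,0.2]]], "squeeze": 40}}

```text
time: 22.25
eef_pos: [560.1, 160.1, 99.1]
ee_rot: [-134.6, 89.9, 54.7]
force: [-1.1, 1.1, 2.1]
opening: 0.256
```

Request:
{"name": "send_rows", "arguments": {"plan": [[[0,3,0,0,0.2],[0,7,0,0,0.2],[0,11,0,0,0.2],[0,15,0,0,0.2],[0,19,0,0,0.2],[0,23,0,0,0.2],[0,26,0,0,0.2],[0,28,0,0,0.2],[0,28.5,0,0,0.2],[0,28.5,0,0,0.2],[0,28.5,0,0,0.2]]]}}

```text
time: 23.35
eef_pos: [564.4, 134.3, 99.1]
ee_rot: [-103.6, 89.7, 85.6]
force: [-1.3, 8.7, 4.4]
opening: 0.255
```

Request:
{"name": "send_rows", "arguments": {"plan": [[[0,0.5,0,0,0.2],[0,1,0,0,0.2],[0,1.5,0,0,0.2],[0,1.5,0,0,0.2],[0,1.5,0,0,0.2]]]}}

```text
time: 23.85
eef_pos: [564.6, 133.0, 99.1]
ee_rot: [-102.8, 89.6, 86.4]
force: [-1.3, 9.5, 4.1]
opening: 0.255
```

```bash
python3 - <<'E'
from h import *
s=robot.get_state();print(s['eef_pos'],s['force'].round(1))
n=nest([574.6,66.57,-80.71],np.array([[-94.+p,0,116] for p in(0,24,26,28,30)]))
print(((s['eef_pos']-n[0])@[.1616,-.987,0]))
for c in('wrist','side'):
    ci=robot.camera_info(c);im=robot.read_camera(c);hsv=cv2.cvtColor(im,cv2.COLOR_BGR2HSV);m=cv2.inRange(hsv,(0,170,90),(6,255,255))|cv2.inRange(hsv,(174,170,90),(180,255,255))
    p=proj(ci,n);k,lab,st,ce=cv2.connectedComponentsWithStats(m);print(c,p.round(1).tolist(),[(st[j].tolist(),ce[j].round(1).tolist()) for j in range(1,k) if st[j,4]>15 and np.hypot(*(ce[j]-p[3]))<40])
E
```

```text
[564.59993804 133.04520588  99.08566002] [-1.3  9.5  4.1]
26.786287139070314
wrist [[279.9, 244.6], [318.4, 244.7], [321.6, 244.7], [324.8, 244.7], [328.0, 244.7]] [([304, 226, 39, 41, 1259], [322.4, 245.8])]
side [[291.6, 251.5], [297.0, 243.2], [297.4, 242.6], [297.8, 241.9], [298.3, 241.2]] [([298, 236, 6, 12, 41], [300.3, 241.4])]
```

Request:
{"name": "send_rows", "arguments": {"plan": [[[0,0.8,0,0,0.2],[0,1.5,0,0,0.2],[0,1.5,0,0,0.2],[0,1.5,0,0,0.2]]]}}

```text
time: 24.35
eef_pos: [564.8, 131.7, 99.1]
ee_rot: [-102.3, 89.6, 87.0]
force: [-1.8, 9.3, 4.9]
opening: 0.259
```

Request:
{"name": "send_rows", "arguments": {"plan": [[[0,0,2.6,0,0.2],[0.2,0,5.2,0,0.2],[0.7,0,10.3,0,0.2],[1.6,0,15.4,0,0.2],[2.9,0,20.4,0,0.2],[4.5,0,25.3,0,0.2],[4.5,0,25.3,0,0.2]]]}}

```text
time: 25.05
eef_pos: [539.6, 127.4, 94.4]
ee_rot: [-103.9, 89.6, 85.4]
force: [-1.1, 9.1, 2.6]
opening: 0.26
```

Request:
{"name": "send_rows", "arguments": {"plan": [[[1.9,0,4.8,0,0.2],[4.2,0,9.4,0,0.2],[6.7,0,13.9,0,0.2],[9.6,0,18.2,0,0.2],[12.8,0,22.3,0,0.2],[16.3,0,26.1,0,0.2],[19,0,28.8,0,0.2],[19.5,0,29.3,0,0.2],[19.5,0,29.3,0,0.2]]]}}

```text
time: 25.95
eef_pos: [510.0, 122.4, 74.6]
ee_rot: [-84.0, 89.7, 105.2]
force: [-3.3, 9.8, 3.2]
opening: 0.26
```

Request:
{"name": "send_rows", "arguments": {"plan": [[[0,-1.5,0,0,0.2],[0,-3,0,0,0.2],[0,-4.5,0,0,0.2],[0,-6,0,0,0.2],[0,-7,0,0,0.2],[0,-7,0,0,0.2]]]}}

```text
time: 26.55
eef_pos: [509.0, 128.9, 74.7]
ee_rot: [-83.8, 89.7, 105.5]
force: [-2.2, 8.3, 3.5]
opening: 0.259
```

Request:
{"name": "send_rows", "arguments": {"plan": [[[0,-1,0,0,0.2],[0,-2,0,0,0.2],[0,-2,0,0,0.2],[0,-2,0,0,0.2]]]}}

```text
time: 26.95
eef_pos: [509.0, 129.4, 74.7]
ee_rot: [-75.8, 89.9, 113.4]
force: [-2.3, 6.0, 3.3]
opening: 0.261
```

The notch now blocks the return, so the handle is holding. I'll release and withdraw upwards.

Request:
{"name": "send_rows", "arguments": {"plan": [[[0,0.5,0,0,0.3],[0,0.5,0,0,0.4],[0,0.5,0,0,0.5],[0,0.5,0,0,0.55],[0,0.5,0,0,0.55],[-6,0.5,0,0,0.55],[-20,0.5,0,0,0.55],[-45,0.5,0,0,0.55],[-80,0.5,0,0,0.55],[-115,0.5,0,0,0.55],[-140,0.5,0,0,0.55],[-150,0.5,20,0,0.55],[-150,0.5,60,0,0.55],[-150,0.5,80,0,0.55],[-150,0.5,80,0,0.55]]]}}

```text
time: 28.45
eef_pos: [428.1, 114.6, 225.3]
ee_rot: [53.5, 90.0, -117.2]
force: [0.6, 0.4, -0.4]
opening: 0.551
```

```bash
python3 - <<'E'
from h import *
s=robot.get_state();print(s['time'],s['eef_pos'],s['force'].round(1))
N=[574.6,66.57,-80.71];a=.838
B=nest(N,np.array([[-94.+22,-74*np.sin(a),42+74*np.cos(a)]]))
full=np.array([(-22,-20,86),(-22,20,86),(22,-20,86),(22,20,86)],float)
out=[]
for c in('wrist','side','scene'):
    ci=robot.camera_info(c);im=robot.read_camera(c);hsv=cv2.cvtColor(im,cv2.COLOR_BGR2HSV);m=cv2.inRange(hsv,(0,170,90),(6,255,255))|cv2.inRange(hsv,(174,170,90),(180,255,255))
    p=proj(ci,B)[0];k,lab,st,ce=cv2.connectedComponentsWithStats(m);print(c,p.round(1),[(st[j].tolist(),ce[j].round(1).tolist()) for j in range(1,k) if st[j,4]>15 and np.hypot(*(ce[j]-p))<40])
    q=proj(ci,nest(N,full)); 
    for t in q: cv2.circle(im,tuple(int(round(v)) for v in t),1,(0,255,0),-1)
    o=q.mean(0).astype(int);r=100 if c=='wrist' else 45
    o=np.clip(o,r,[640-r,400-r]);out.append(cv2.resize(im[o[1]-r:o[1]+r,o[0]-r:o[0]+r],(266,266),interpolation=cv2.INTER_CUBIC))
cv2.imwrite('pics/end.png',np.hstack(out))
E
```

```text
28.45 [428.14630923 114.61461893 225.25346156] [ 0.6  0.4 -0.4]
wrist [322.  117.5] [([311, 103, 22, 24, 400], [321.2, 114.4])]
side [321.3 260.3] [([314, 252, 12, 12, 114], [319.2, 257.7])]
scene [264.9 202.9] [([260, 196, 11, 10, 90], [265.0, 200.6])]
```

View pics/end.png

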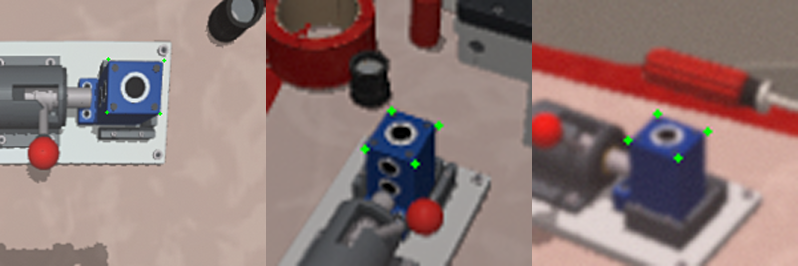

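The part is upright with the plunger out over its foot and the ball swung over. I'll fit the ball's p and a to be sure.

```bash
python3 - <<'E'
from h import *
N=[574.6,66.57,-80.71]
f=lambda v,l:nest(N,np.array([[-94+v[0],-74*np.sin(v[1]),42+74*np.cos(v[1])]]))
obs=[(robot.camera_info(c),[[0,0,0]],[q]) for c,q in(('wrist',(321.5,114.5)),('side',(319.5,257.5)),('scene',(265,200.6)))]
print(fit(obs,f,[22,.8]))
E
```

```text
(array([21.75685605,  0.72949468]), array([[ 0.03583811,  1.23390293],
       [-0.80824096,  0.23554833],
       [ 1.16254812, -1.15295276]]))
```

```bash
python3 -c "
from bench import robot
print(robot.sign_off())"
```

```text
the job is handed in; nothing more can be done
None
```

The valve body now stands upright in the nest pocket with its foot towards the plunger, and the handle is latched with the plunger held out over the foot. I handed the job in at about 28.5 s.

**Standing the part up:** The first lift did not turn the part in the fingers. I cut the grip to 3 N so it could swing tail-down, then pressed and drew its tail edge along the bench until it stood. After that I gripped it again firmly and set it into the pocket.

**Handle:** I gripped the ball, pushed it out to about 28 mm, swung it over and let it back until the notch blocked it. Then I opened the jaws and pulled away.

**Last checks:**
- **Part:** after release, its top face in the wrist view matched the seated position to about 1 px. The final picture shows it still upright.
- **Plunger:** the ball's position gives the plunger at 21.8 mm, against about 22 mm expected in the notch, with the hand clear.
- **Handle angle:** it measured about 0.73 rad, beyond the 0.65 latch limit but short of the slot's end at 0.838. The fit was off by about 1 px, so the angle is approximate.
- **Other objects:** I never worked near the jar, bottle, loupe or driver. The ones visible in the later pictures were standing as before, but I did not measure their positions.

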